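Empty the screwdriver-grip jig and hold its sprung cover at the pointer

ROBOT

A 6-joint arm with a two-finger parallel gripper is mounted at the origin on the work surface. World frame = base frame: x ahead of the robot, y to its left, z up, the work surface at z = 0. Lengths are in m, angles in rad, forces in N, time in s.
With the tool pointing down it reaches from about 0.375 to 0.9 m from the base axis. Payload 3.1 kg.
Tool frame: the origin (TCP) lies on the centre line of the jaws, within the pads' length; the fingertips stand 25 mm ahead of it and the grasp point (between the pads) lies 6 mm ahead of it (manip.tip_extent is the distance from the TCP to the fingertips, in m); z points along the fingers, y is the line along which they close (so a half turn about z gives the same grasp; the last joint's range is limited). The gripper opens to 85 mm and grips with 20 to 120 N. Pads are 22 mm wide; open, the fingers measure 114 mm over their backs; the gripper's body (76 mm by 85 mm) begins 54 mm behind the grasp point. The pads swing forward as they close: fully open they stand 13 mm farther back than shut.
Start: joints at [1.093, 0.527, 1.433, -0, 1.181, -0.178], TCP at [0.184, 0.597, 0.256] pointing down, gripper open.
Joint ranges: [-3.08, 3.08], [-0.75, 2.2], [0.22, 2.44], [-1.43, 4.57], [0, 2.65], [-2.85, 2.85]. Speed limits (rad/s): [2.79, 2.79, 3.14, 3.14, 3.14, 3.14].

INTERFACE

Orientations are given as a unit quaternion [x, y, z, w].
In Python, from station import readout, imaging, order, manip gives the robot as it stands.
- The arm moves only by the tool move_arm, never from a script. Its argument "rows" is a list of rows, each a list of 7 numbers: the turn, a rotation vector about the tool's x, y, z in degrees, then the shift along the tool's x, y, z in mm, then the closure, from 0 (fully open) to 1 (shut). A call has 1 to 12 rows; each row is the pose to reach, as a shift and turn from the pose commanded when the call began, along the tool's axes at that moment; what a row does not reach only later rows make up. A row lasts 1/12 s, in which the tool goes at most 41.7 mm and 7.16 degrees, less where a joint would pass 70% of its speed; a pose out of reach is approached as far as the arm can. A call with a gripper value outside its range is refused whole. The fingers move at their own pace and stop on an object; "squeeze" is the grip in N (left out, the last holds). Time passes only in rows, so rows that repeat a pose let the fingers close. It gives the time, the measured TCP pose, the force, the opening and the grip force at its end, in the units of the state.
- readout.sense(): the state, without advancing time (a new reading comes with each control period).
- imaging.snapshot(name): name is "scene" or "side" or "wrist"; returns a dict with "img" (480x640x3 uint8, red, green, blue), "z_map" (480x640 float32, m along the optical axis (not along the pixel's ray), 0 where there is no reading), "fovy" (degrees; the focal length in pixels is half the picture's height over the tangent of half this angle, whatever the lens; pixels are square), "cx", "cy" (the principal point, pixels), "rvec" (rotation vector, rad) and "tvec" (3), from world to camera coordinates, as OpenCV has them. Camera axes: x right, y down, z forward; pixel columns grow to the right and rows downward; lengths in m; the calibration is good to about 2 mm. A picture is of the moment at which its call begins.
- order.sign_off(): hands the job in; it is judged then, once.
The state is a dict: "t": time; "q": joint angles; "qd": joint speeds; "tau": joint torques, N m; "tcp_pos": TCP position; "tool_rot": TCP orientation; "force": force on the tool from outside, world axes, zero at the start; "ft_torque": the same for the moment, N m; "finger_gap": opening from 0.0 (shut) to 1.0 (fully open); "gripper_force": force on a finger pad.
Only numpy, scipy, OpenCV 4.12 (cv2) and the standard library are available. Lean on these libraries where they do the work, as an engineer would, in place of code of your own. Each camera call takes 0.05 s, during which the arm holds its last target. There are 200 camera calls.

TASK

Push the orange ejector slide of the grip jig all the way in, so that the yellow screwdriver grip inside is pushed out into the jig's black tray, and let the slide spring back. Then lift the jig's sprung cover by its blue bar until the cover is in line with the red pointer beside it (to about 5 degrees), so that the empty nest can be inspected, and finish while still holding the cover there with the gripper: it falls shut if let go. Do not shift the pointer or the other things lying about on the table.

Things in the scene. Friction and masses are not known exactly. Their poses are not given: they have to be found in the camera images.
- jig: The jig, fixed to the table: dark base plate 190 (x) by 430 (y) by 6 mm with a green covered nest box 150 (x) by 160 (y) by 60 mm high. Origin on the table under the middle of the nest box. x points from the front (cover bar side) to the hinge side, y from the ejector end to the tray end, z up.
- tray (a point): Middle of the floor of the black tray at the jig's +y end: inside 80 (jig x) by 110 mm (jig y), floor 10 mm above the table, walls to 34 mm. The channel in which the grip lies runs along the jig's y and opens through the box wall at the tray's near edge, its lip 25 mm above the table.
- eject (a joint): Ejector slide, spring-loaded: 0 out (rest), 0.070 m fully in. It moves along the jig's +y; pushing takes about 3 N at first and 8 N at the end; let go, it springs back to 0. From about 0.066 on, the grip is wholly clear of the channel and drops into the tray.
- eject_tab (a point): Middle of the outer face (facing the jig's -y) of the ejector's upright orange push tab: 44 mm wide (jig x), 10 thick (y), 24 to 80 mm above the table; this point is 52 mm above it. It moves with the slide. Push it along the jig's +y, e.g. with closed fingers pointing down; 95 mm lie free between the tab at rest and the nest box, and the table behind the tab is free.
- grip: The stubby screwdriver grip to be ejected: yellow cylinder with two black bands, diameter 28, length 50 mm, 40 g, lying along the jig's y. Origin at its centre. At the start it lies in the channel under the cover, its centre at jig x 20, y 46, z 39 mm.
- cover (a joint): Angle of the cover: 0 shut, grows as the front edge rises, stop at 1.3 rad. A spring (with the cover's weight) pulls it shut: about 4 N to lift at the bar when shut, about 6.5 N at 0.8 rad.
- cover_bar (a point): Middle of the blue round bar on the grey cover (155 by 160 mm, 8 thick): diameter 12, length 106 mm, along the jig's y, on two posts 94 mm apart, 42 mm above the cover's mid-plane (106 above the table when shut), 140 mm in front of the hinge. Gripped from above, fingers closing along the jig's x, it turns between the pads as the cover rises. Its x axis lies in the cover, towards the hinge.
- cover_hinge (a point): Middle of the hinge line: jig x 75, y 0, 64 mm above the table. The hinge runs along the jig's y; the bar moves on a circle of 146 mm about it, up and towards the jig's +x.
- pointer (a joint): Angle of the red pointer, measured like the cover's: the cover is in line with it when cover has the same value. Set somewhere between 0.45 and 0.80 rad; it stays by friction.
- pointer_tip (a point): Free end of the red pointer, a bar 140 mm long, 8 mm high, 5 mm thick that turns about the hinge line in a plane 9 mm outside the cover's +y edge; 145 mm from the hinge line. Its x axis runs along the pointer towards the hinge.
- spare_a: Bystander: a like yellow and black grip standing on end near the tray, diameter 28, 50 mm high. Origin: centre of its underside.
- spare_b: Bystander: another such grip standing behind the hinge. Origin: centre of its underside.
- driver: Bystander: a screwdriver 150 mm long lying in front of the jig. Its x axis runs towards the tip.
- spray: Bystander: dark spray can, diameter 64, 160 mm high. Origin: centre of its underside.
- tape: Bystander: green ring of tape lying flat, diameter 100, 24 mm high. Origin: centre of its underside.
- pliers: Bystander: pliers with orange handles, 160 mm long, lying flat. Origin near the middle.
- tester: Bystander: small screwdriver with an amber clear handle, 130 mm long, lying flat.

How it is judged:
On the way, in this order (a step that is already met when the one before it is completed fails the run):
1. the ejector slide is pushed in (value of joint eject above 0.06 m), for 0.05 s.
2. the grip lies in the tray and the slide has sprung back (y of grip in the frame of jig between 0.09 and 0.195 m and x of grip in the frame of jig between -0.025 and 0.065 m and z of grip in the frame of jig below 0.032 m and linear speed of grip below 0.05 m/s and value of joint eject below 0.01 m), for 0.2 s.
3. the cover is lifted into line with the pointer (angle between the x axis of cover_bar and the x axis of pointer_tip, either way round below 0.09 rad), for 0.2 s.
At the end, for the whole second after the job is handed in: The gripper's fingers hold the cover (contact force over 1.5 N) still, within 0.09 rad of the pointer's direction; the grip lies at rest in the tray (its centre below 32 mm over the table, inside the tray walls) and the ejector slide is back out within 10 mm (all of step 2 and angle between the x axis of cover_bar and the x axis of pointer_tip, either way round below 0.09 rad and velocity of joint cover between -0.1 and 0.1 rad/s and contact force between the fingers and cover above 1.5 N); the arm keeps its last pose, push and grip.
It fails at once if the pointer was shifted by more than 10 mm at its tip (distance of pointer_tip from where it was at the start of the episode above 0.01 m).
It fails at once if a bystander was shifted by more than 30 mm (distance of any of spare_a, spare_b, driver, spray, tape, pliers, tester from where it was at the start of the episode above 0.03 m).
It also fails if it takes over 51 s, if anything falls off the work surface, if the arm or the gripper's body presses on something with over 40 N, if the wrist force passes 120 N, or if a joint passes its speed limit or range.

## Working session

There is one attempt and no reset: what is moved stays moved. The work goes in short steps, Python scripts to look and compute and a tool call to move; the robot and the scene stay as the last step left them, time stands still between calls to the robot, and variables do not carry over. Pictures are saved under pics/ and viewed, at most 10 in all, crops included, and the job is handed in when it is done.

Besides the shell and the picture viewer there is one more tool, called as name([rows], argument=value, ...), one row to a line, values as JSON. move_arm: Moves the arm, as the interface text tells. Its arguments: {"type":"object","properties":{"rows":{"type":"array"},"squeeze":{"type":"number"}},"required":["rows"]}

```bash
mkdir -p pics
cat > h.py <<'E'
import numpy as np, cv2
from station import readout, imaging, order, manip
def snap(n):
    s=imaging.snapshot(n); f=240/np.tan(np.radians(s["fovy"])/2)
    R=cv2.Rodrigues(np.array(s["rvec"],float))[0]; t=np.array(s["tvec"],float).ravel()
    v,u=np.mgrid[0:480,0:640]; z=s["z_map"]
    pc=np.stack([(u-s["cx"])/f*z,(v-s["cy"])/f*z,z],-1)
    s["P"]=(pc-t)@R; s["P"][z==0]=np.nan; s["f"]=f; s["R"]=R; s["t"]=t
    return s
E
python3 - <<'E'
from h import *
import pickle
d={}
for n in("scene","side"):
    s=snap(n); d[n]=s; cv2.imwrite(f"pics/{n}0.png",s["img"][...,::-1])
    print(n,-s["R"].T@s["t"])
pickle.dump(d,open("d0.pkl","wb"))
st=readout.sense(); print(st); print(manip.tip_extent)
E
```

```text
scene [1.37628374 0.46892615 0.93333509]
side [ 0.29253086 -0.69970171  0.79403539]
{'t': 0.1, 'q': array([ 1.09350314e+00,  5.28380756e-01,  1.43375735e+00, -1.18967440e-06,
        1.18139389e+00, -1.78534346e-01]), 'qd': array([-0.00029341, -0.00171466, -0.00132275, -0.00069071,  0.00074713,
       -0.00171519]), 'tau': array([-3.00292902e-05, -4.43302453e+01, -1.78584337e+01, -2.37413587e-04,
        3.89794688e-03,  1.03788781e-05]), 'tcp_pos': array([0.18367878, 0.59678892, 0.25543213]), 'tool_rot': array([ 1.48824199e-01,  9.88863194e-01, -9.18181540e-04, -3.11780212e-04]), 'force': array([-0.03692763,  0.1407734 , -0.61721886]), 'ft_torque': array([-0.03492122, -0.05070839, -0.01640125]), 'gripper_force': 0.0, 'finger_gap': 0.9991836125958541}
0.025
```

View pics/scene0.png

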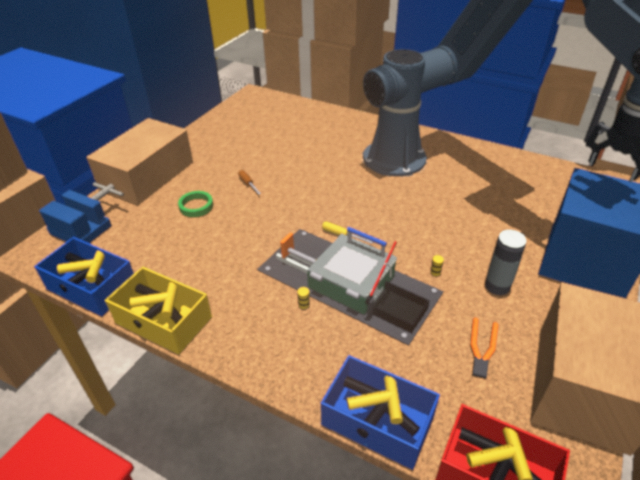

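View pics/side0.png

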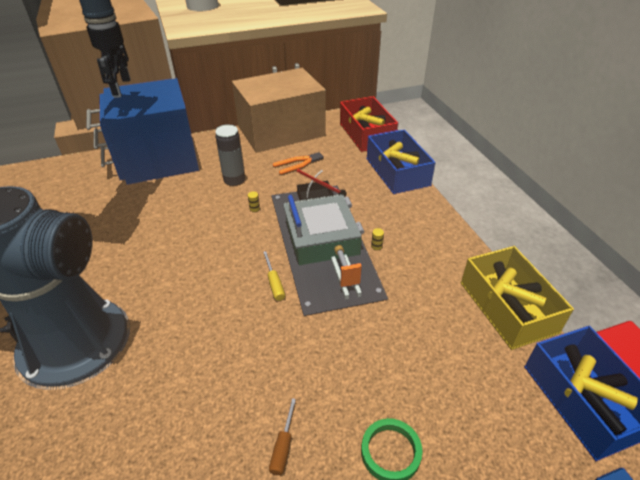

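The jig sits around scene (350,275), with the orange tab at (287,243), blue bar at (366,240), red pointer at (385,268) and tray at (405,303). In the side view the tab is at (349,275) and the bar at (295,212). Next I segment by colour to get world poses.

Run:
```python
from h import *
import pickle
d=pickle.load(open("d0.pkl","rb"))
roi={"scene":(225,340,255,450),"side":(165,310,265,390)}
for n,s in d.items():
    a,b,c,e=roi[n]
    hsv=cv2.cvtColor(s["img"],cv2.COLOR_RGB2HSV)[a:b,c:e].astype(int); P=s["P"][a:b,c:e]
    H,S,V=hsv[...,0],hsv[...,1],hsv[...,2]
    ms={"blue":(abs(H-113)<12)&(S>150)&(V>60),"red":((H<4)|(H>174))&(S>150)&(V>80),"orange":(abs(H-9)<5)&(S>190)&(V>120)&(P[...,2]>.03),"cover":(S<40)&(P[...,2]>.058)&(P[...,2]<.078),
     "plate":(P[...,2]>0.0)&(P[...,2]<.012)&(V<95)&(S<80)}
    for k,m in ms.items():
        Q=P[m]; Q=Q[np.isfinite(Q).all(1)]
        if len(Q)<8: print(n,k,len(Q)); continue
        c0=np.median(Q,0); Q=Q[np.linalg.norm(Q-c0,axis=1)<(.26 if k=="plate" else .12)]
        u,w,vt=np.linalg.svd(Q-Q.mean(0),full_matrices=False)
        print(n,k,len(Q),"mean",Q.mean(0).round(4),"min",np.percentile(Q,3,0).round(3),"max",np.percentile(Q,97,0).round(3),"dir",vt[0].round(3),"sd",(w/len(Q)**.5).round(4))
        if k in("plate","cover"):
            r=cv2.minAreaRect((Q[:,:2]*1000).astype(np.float32)); print("   rect mm",r)
```

```text
scene blue 2
scene red 60 mean [0.6153 0.201  0.1003] min [0.572 0.197 0.074] max [0.65  0.206 0.135] dir [ 0.772 -0.076 -0.631] sd [0.0307 0.0023 0.001 ]
scene orange 16 mean [ 0.5826 -0.0633  0.0766] min [ 0.564 -0.065  0.073] max [ 0.598 -0.061  0.08 ] dir [ 0.995 -0.077  0.067] sd [0.0108 0.0021 0.0008]
scene cover 3077 mean [0.5844 0.1147 0.0666] min [0.503 0.04  0.062] max [0.657 0.193 0.07 ] dir [0.877 0.48  0.   ] sd [0.0479 0.0448 0.0021]
   rect mm ((579.6470336914062, 122.31877136230469), (179.8908233642578, 168.5201873779297), 84.29419708251953)
scene plate 1445 mean [0.6105 0.2238 0.0075] min [0.537 0.057 0.002] max [0.662 0.308 0.012] dir [ 0.288 -0.958 -0.006] sd [0.0662 0.0302 0.0025]
   rect mm ((584.0399780273438, 174.6375732421875), (276.7600402832031, 173.89808654785156), 84.89193725585938)
side blue 82 mean [0.5082 0.1189 0.1114] min [0.502 0.075 0.109] max [0.514 0.168 0.114] dir [-0.097 -0.995  0.001] sd [0.0291 0.002  0.0013]
side red 71 mean [0.6078 0.1986 0.106 ] min [0.55  0.194 0.078] max [0.647 0.205 0.152] dir [ 0.782 -0.076 -0.619] sd [0.0344 0.0022 0.0015]
side orange 22 mean [ 0.5771 -0.0693  0.0798] min [ 0.556 -0.073  0.078] max [ 0.593 -0.066  0.082] dir [-0.996  0.088  0.003] sd [0.0119 0.0016 0.0011]
side cover 2841 mean [0.5749 0.1056 0.0682] min [0.497 0.035 0.064] max [0.648 0.189 0.071] dir [0.455 0.89  0.005] sd [0.0487 0.0444 0.0018]
   rect mm ((576.3281860351562, 121.03443908691406), (177.65228271484375, 163.88577270507812), 84.52153015136719)
side plate 2672 mean [ 0.5471 -0.0167  0.0062] min [ 0.478 -0.106  0.004] max [0.647 0.151 0.009] dir [ 0.438 -0.899 -0.001] sd [0.0686 0.0454 0.0015]
   rect mm ((567.6495971679688, 53.80817413330078), (328.8844299316406, 184.59304809570312), 84.27227020263672)
```

move_arm([
  [0, 0, 3, -12, -12, 0, 1],
  [0, 0, 9, -36, -35, 0, 1],
  [0, 0, 15, -60, -59, 0, 1],
  [0, 0, 22, -84, -82, 0, 1],
  [0, 0, 29, -108, -106, 0, 1],
  [0, 0, 36, -132, -129, 0, 1],
  [0, 0, 43, -156, -153, 0, 1],
  [0, 0, 50, -180, -176, 0, 1],
  [0, 0, 57, -205, -200, 0, 1],
  [0, 0, 64, -229, -223, 0, 1],
  [0, 0, 71, -253, -247, 0, 1],
  [0, 0, 78.4, -277, -270, 0, 1],
])

```text
t: 1.1
tcp_pos: [0.3693, 0.2561, 0.2561]
tool_rot: [0.741, 0.672, -0.0, -0.0]
force: [0.3, 0.1, -0.0]
finger_gap: 0.001
gripper_force: 0.0
```

```bash
cat >> h.py <<'E'
from scipy.spatial.transform import Rotation as Rot
O=np.array([.573,.114,0]); psi=np.radians(-5.5)
J=np.array([[np.cos(psi),-np.sin(psi),0],[np.sin(psi),np.cos(psi),0],[0,0,1.]])
def to(jig):
    st=readout.sense(); T=Rot.from_quat(st["tool_rot"]).as_matrix()
    w=O+J@np.array(jig)
    print("t",st["t"],"tcp",st["tcp_pos"].round(4),"jig",(J.T@(st["tcp_pos"]-O)*1000).round(1),"F",st["force"].round(1),"gap",round(st["finger_gap"],2))
    print("tool shift mm",(T.T@(w-st["tcp_pos"])*1000).round(1)); G=J.T@T
    print("tool axes in jig (cols)\n",G.round(3))
E
python3 -c "
from h import *
to([.02,-.230,.2]); to([.02,-.230,.07])"
```

```text
t 1.1 tcp [0.3693 0.2561 0.2561] jig [-216.3  121.9  256.1] F [ 0.3  0.1 -0. ] gap 0.0
tool shift mm [-351.4  237.1   56.1]
tool axes in jig (cols)
 [[ 0.002  1.    -0.001]
 [ 1.    -0.002 -0.   ]
 [-0.    -0.001 -1.   ]]
t 1.1 tcp [0.3693 0.2561 0.2561] jig [-216.3  121.9  256.1] F [ 0.3  0.1 -0. ] gap 0.0
tool shift mm [-351.3  237.2  186.1]
tool axes in jig (cols)
 [[ 0.002  1.    -0.001]
 [ 1.    -0.002 -0.   ]
 [-0.    -0.001 -1.   ]]
```

move_arm([
  [0, 0, 0, -20, 13, 0, 1],
  [0, 0, 0, -50, 34, 0, 1],
  [0, 0, 0, -84, 57, 0, 1],
  [0, 0, 0, -118, 80, 0, 1],
  [0, 0, 0, -152, 102, 0, 1],
  [0, 0, 0, -186, 125, 0, 1],
  [0, 0, 0, -220, 148, 0, 1],
  [0, 0, 0, -254, 171, 0, 1],
  [0, 0, 0, -288, 194, 10, 1],
  [0, 0, 0, -322, 218, 30, 1],
  [0, 0, 0, -345, 233, 60, 1],
  [0, 0, 0, -351, 237, 90, 1],
])

```text
t: 2.1
tcp_pos: [0.5768, -0.1189, 0.1665]
tool_rot: [0.74, 0.673, 0.001, 0.004]
force: [1.0, 0.6, 0.1]
finger_gap: -0.001
gripper_force: 0.0
```

move_arm([
  [0, 0, 0, 0, 0, 25, 1],
  [0, 0, 0, 0, 0, 50, 1],
  [0, 0, 0, 0, 0, 75, 1],
  [0, 0, 0, 0, 0, 96, 1],
  [0, 0, 0, 0, 0, 96, 1],
  [0, 0, 0, 0, 0, 96, 1],
  [0, 0, 0, 0, 0, 96, 1],
])

```text
t: 2.68
tcp_pos: [0.5735, -0.1138, 0.0711]
tool_rot: [0.739, 0.674, 0.0, 0.001]
force: [-0.4, 0.1, 1.1]
finger_gap: 0.002
gripper_force: 0.0
```

Run:
```python
from h import *
to([.02,-.196,.07])
s=snap("side"); cv2.imwrite("pics/side1.png",cv2.resize(s["img"][130:350,200:450,::-1],None,fx=2.6,fy=2.6))
```

```text
t 2.6833 tcp [ 0.5735 -0.1138  0.0711] jig [  22.3 -226.7   71.1] F [-0.4  0.1  1.1] gap 0.0
tool shift mm [30.7 -2.2  1.1]
tool axes in jig (cols)
 [[-0.004  1.     0.001]
 [ 1.     0.004 -0.   ]
 [-0.     0.001 -1.   ]]
```

View pics/side1.png

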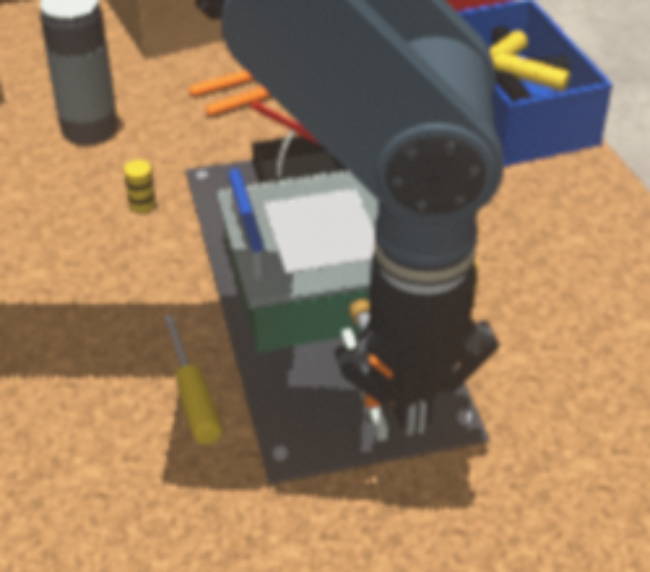

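Closed fingers stand at (410,420), right behind the orange tab at (375,370). Next I push.

move_arm([
  [0, 0, 0, 8, -2, 0, 1],
  [0, 0, 0, 18, -2, 0, 1],
  [0, 0, 0, 28, -2, 0, 1],
  [0, 0, 0, 36, -2, 0, 1],
  [0, 0, 0, 44, -2, 0, 1],
  [0, 0, 0, 52, -2, 0, 1],
  [0, 0, 0, 60, -2, 0, 1],
  [0, 0, 0, 68, -2, 0, 1],
  [0, 0, 0, 76, -2, 0, 1],
  [0, 0, 0, 82, -2, 0, 1],
  [0, 0, 0, 88, -2, 0, 1],
  [0, 0, 0, 93, -2, 0, 1],
])

```text
t: 3.73
tcp_pos: [0.58, -0.0212, 0.0709]
tool_rot: [0.739, 0.674, -0.0, 0.001]
force: [-1.2, -8.2, 3.9]
finger_gap: 0.001
gripper_force: 3.7
```

move_arm([
  [0, 0, 0, 2, 0, 0, 1],
  [0, 0, 0, 3, 0, 0, 1],
  [0, 0, 0, 3, 0, 0, 1],
])

```text
t: 3.98
tcp_pos: [0.5803, -0.0184, 0.0709]
tool_rot: [0.738, 0.674, -0.0, 0.001]
force: [-1.6, -6.4, 4.6]
finger_gap: -0.002
gripper_force: 3.7
```

Run:
```python
from h import *
to([.02,-.126,.07])
s=snap("scene"); cv2.imwrite("pics/scene1.png",cv2.resize(s["img"][200:350,240:470,::-1],None,fx=3,fy=3))
```

```text
t 3.9833 tcp [ 0.5803 -0.0184  0.0709] jig [  20.  -131.1   70.9] F [-1.6 -6.4  4.6] gap -0.0
tool shift mm [5.1 0.  0.9]
tool axes in jig (cols)
 [[-0.005  1.     0.002]
 [ 1.     0.005 -0.002]
 [-0.002  0.002 -1.   ]]
```

View pics/scene1.png

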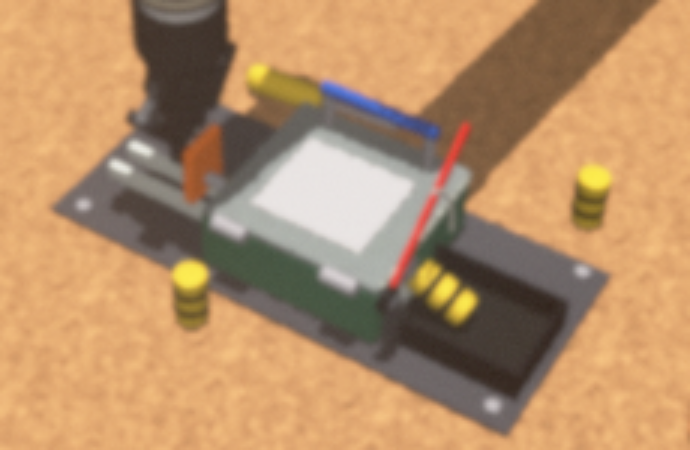

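The grip is out at (445,290), at the near end of the tray. I push a little more until the stop.

move_arm([
  [0, 0, 0, 2, 0, 0, 1],
  [0, 0, 0, 4, 0, 0, 1],
  [0, 0, 0, 5, 0, 0, 1],
  [0, 0, 0, 5, 0, 0, 1],
])

```text
t: 4.37
tcp_pos: [0.5808, -0.0137, 0.0709]
tool_rot: [0.739, 0.674, -0.0, 0.001]
force: [-1.9, -7.1, 4.9]
finger_gap: -0.001
gripper_force: 3.8
```

```bash
cat >> h.py <<'E'
def grip():
    s=snap("scene"); hsv=cv2.cvtColor(s["img"],cv2.COLOR_RGB2HSV).astype(int)
    Q=((s["P"]-O)@J)*1000
    m=(abs(hsv[...,0]-27)<5)&(hsv[...,1]>150)&(abs(Q[...,0]-20)<45)&(Q[...,1]>60)&(Q[...,1]<200)
    print("grip",m.sum(),Q[m].mean(0).round(1),"min",np.nanmin(Q[m],0).round(1),"max",np.nanmax(Q[m],0).round(1))
    m=(abs(hsv[...,0]-9)<6)&(hsv[...,1]>180)&(abs(Q[...,0]-20)<40)&(Q[...,1]<-60)&(Q[...,1]>-200)&(Q[...,2]>15)
    print("tab",m.sum(),np.median(Q[m],0).round(1))
    return s
E
python3 -c "
from h import *
to([.02,-.126,.07]);grip()"
```

```text
t 4.3667 tcp [ 0.5808 -0.0137  0.0709] jig [  20.  -126.4   70.9] F [-1.9 -7.1  4.9] gap -0.0
tool shift mm [0.4 0.  0.9]
tool axes in jig (cols)
 [[-0.005  1.     0.002]
 [ 1.     0.005 -0.002]
 [-0.002  0.002 -1.   ]]
grip 151 [ 26.1 118.6  38.5] min [-17.8  90.4   7.5] max [ 39.2 141.1  51.2]
tab 67 [  33.3 -108.5   73.4]
```

move_arm([
  [0, 0, 0, 1.5, 0, 0, 1],
  [0, 0, 0, 3, 0, 0, 1],
  [0, 0, 0, 4, 0, 0, 1],
  [0, 0, 0, 5, 0, 0, 1],
  [0, 0, 0, 5, 0, 0, 1],
])

```text
t: 4.83
tcp_pos: [0.5811, -0.0108, 0.0709]
tool_rot: [0.738, 0.675, -0.001, 0.002]
force: [-2.8, -14.9, 4.7]
finger_gap: -0.001
gripper_force: 7.3
```

```bash
python3 -c "
from h import *
to([.02,-.126,.07]);grip()"
```

```text
t 4.8333 tcp [ 0.5811 -0.0108  0.0709] jig [  20.  -123.4   70.9] F [ -2.8 -14.9   4.7] gap -0.0
tool shift mm [-2.6 -0.   1. ]
tool axes in jig (cols)
 [[-0.006  1.     0.001]
 [ 1.     0.006 -0.005]
 [-0.005  0.001 -1.   ]]
grip 140 [ 26.6 119.   32.1] min [-7.3 91.   9.7] max [ 36.9 139.1  37.5]
tab 66 [  35.1 -105.1   71.7]
```

The slide is on its stop and the grip has dropped (top now 37 mm). Retreating next.

move_arm([
  [0, 0, 0, -10, 0, 0, 1],
  [0, 0, 0, -25, 0, 0, 1],
  [0, 0, 0, -40, 0, 0, 1],
  [0, 0, 0, -55, 0, 0, 1],
  [0, 0, 0, -70, 0, 0, 1],
  [0, 0, 0, -85, 0, 0, 1],
  [0, 0, 0, -100, 0, 0, 1],
  [0, 0, 0, -112, 0, -10, 1],
  [0, 0, 0, -112, -10, -40, 0.6],
  [0, 0, 0, -112, -25, -75, 0.4],
  [0, 0, 0, -112, -45, -110, 0.4],
  [0, 0, 0, -112, -60, -140, 0.4],
])

```text
t: 5.88
tcp_pos: [0.5095, -0.1129, 0.2123]
tool_rot: [0.739, 0.674, 0.0, -0.0]
force: [0.3, 0.5, 0.1]
finger_gap: 0.565
gripper_force: 0.0
```

```bash
python3 -c "
from h import *
to([-.065,0,.2]);grip()"
```

```text
t 5.8833 tcp [ 0.5095 -0.1129  0.2123] jig [ -41.5 -232.   212.3] F [0.3 0.5 0.1] gap 0.57
tool shift mm [232.  -22.6  12.5]
tool axes in jig (cols)
 [[-0.004  1.    -0.   ]
 [ 1.     0.004  0.001]
 [ 0.001 -0.    -1.   ]]
grip 138 [ 26.5 118.7  32. ] min [-9.8 92.   7. ] max [ 35.6 138.7  39.1]
tab 106 [  32.3 -175.9   70.4]
```

move_arm([
  [0, 0, 0, 10, -1, 0, 0.4],
  [0, 0, 0, 35, -4, 0, 0.4],
  [0, 0, 0, 65, -8, 0, 0.4],
  [0, 0, 0, 95, -12, 0, 0.4],
  [0, 0, 0, 125, -15, 0, 0.4],
  [0, 0, 0, 155, -18, 0, 0.4],
  [0, 0, 0, 185, -21, 0, 0.4],
  [0, 0, 0, 210, -23, 0, 0.4],
  [0, 0, 0, 225, -23, 0, 0.4],
  [0, 0, 0, 232, -23, 0, 0.4],
  [0, 0, 0, 232, -23, 15, 0.4],
  [0, 0, 0, 232, -23, 30, 0.4],
])

```text
t: 6.93
tcp_pos: [0.5095, 0.1205, 0.18]
tool_rot: [0.738, 0.674, 0.001, 0.0]
force: [0.5, -0.4, 0.5]
finger_gap: 0.602
gripper_force: 0.0
```

Run:
```python
from h import *
to([-.065,0,.112])
s=snap("side"); cv2.imwrite("pics/side2.png",cv2.resize(s["img"][100:320,210:420,::-1],None,fx=2.6,fy=2.6))
s=snap("wrist"); hsv=cv2.cvtColor(s["img"],cv2.COLOR_RGB2HSV).astype(int)
m=(abs(hsv[...,0]-113)<12)&(hsv[...,1]>150)&(s["P"][...,2]>.08)&(s["P"][...,2]<.13)
Q=((s["P"]-O)@J*1000)[m]; Q=Q[np.linalg.norm(Q-[-65,0,106],axis=1)<80]
print(len(Q)); 
if len(Q): print(Q.mean(0),np.percentile(Q,2,0),np.percentile(Q,98,0))
```

```text
t 6.9333 tcp [0.5095 0.1205 0.18  ] jig [-63.8   0.4 180. ] F [ 0.5 -0.4  0.5] gap 0.6
tool shift mm [-0.4 -1.3 68. ]
tool axes in jig (cols)
 [[-0.005  1.     0.002]
 [ 1.     0.005  0.   ]
 [ 0.     0.002 -1.   ]]
353
[-65.54250727   9.04047363 111.62808555] [-68.71066356 -46.36628726 110.20970702] [-62.73036131  51.7123364  112.87021053]
```

View pics/side2.png

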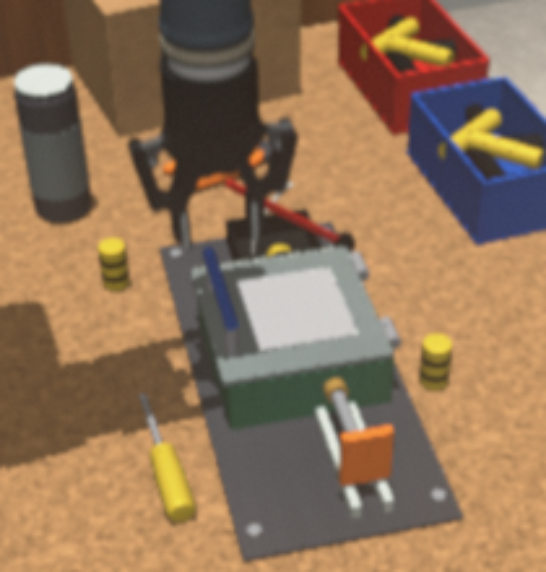

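Slide is back out at (365,455), grip shows in the tray at (280,250), and the jaws straddle the blue bar at (220,290). Next I descend and close.

move_arm([
  [0, 0, 0, 1, -1, 15, 0.4],
  [0, 0, 0, 2, -1.7, 35, 0.4],
  [0, 0, 0, 2, -1.7, 55, 0.4],
  [0, 0, 0, 2, -1.7, 68, 0.4],
  [0, 0, 0, 2, -1.7, 68, 0.4],
  [0, 0, 0, 2, -1.7, 68, 0.6],
  [0, 0, 0, 2, -1.7, 68, 0.8],
  [0, 0, 0, 2, -1.7, 68, 1],
  [0, 0, 0, 2, -1.7, 68, 1],
  [0, 0, 0, 2, -1.7, 68, 1],
  [0, 0, 0, 2, -1.7, 68, 1],
  [0, 0, 0, 2, -1.7, 68, 1],
], squeeze=40)

```text
t: 8.03
tcp_pos: [0.5083, 0.1214, 0.1132]
tool_rot: [0.739, 0.674, 0.001, 0.001]
force: [0.6, -0.3, 6.4]
finger_gap: 0.126
gripper_force: 39.3
```

Run:
```python
from h import *
to([-.065,0,.112])
for a in range(0,42,4):
    A=np.radians(16.70+a); print(a,"dY %.1f dZ %.1f"%(140-146.2*np.cos(A),-(146.2*np.sin(A)-42)))
```

```text
t 8.0333 tcp [0.5083 0.1214 0.1132] jig [-65.1   1.2 113.2] F [ 0.6 -0.3  6.4] gap 0.13
tool shift mm [-1.2  0.1  1.2]
tool axes in jig (cols)
 [[-0.004  1.     0.002]
 [ 1.     0.004  0.   ]
 [ 0.     0.002 -1.   ]]
0 dY -0.0 dZ -0.0
4 dY 3.2 dZ -9.7
8 dY 7.2 dZ -19.1
12 dY 11.8 dZ -28.2
16 dY 17.0 dZ -37.0
20 dY 22.8 dZ -45.4
24 dY 29.2 dZ -53.3
28 dY 36.1 dZ -60.8
32 dY 43.5 dZ -67.8
36 dY 51.4 dZ -74.3
40 dY 59.7 dZ -80.2
```

move_arm([
  [0, 0, 0, 0, 1.5, -4.9, 1],
  [0, 0, 0, 0, 3.2, -9.7, 1],
  [0, 0, 0, 0, 7.2, -19.1, 1],
  [0, 0, 0, 0, 11.8, -28.2, 1],
  [0, 0, 0, 0, 17, -37, 1],
  [0, 0, 0, 0, 22.8, -45.4, 1],
  [0, 0, 0, 0, 29.2, -53.3, 1],
  [0, 0, 0, 0, 36.1, -60.8, 1],
  [0, 0, 0, 0, 43.5, -67.8, 1],
  [0, 0, 0, 0, 51.4, -74.3, 1],
  [0, 0, 0, 0, 51.4, -74.3, 1],
  [0, 0, 0, 0, 51.4, -74.3, 1],
])

```text
t: 9.03
tcp_pos: [0.5523, 0.1171, 0.1848]
tool_rot: [0.739, 0.674, -0.006, -0.006]
force: [-6.8, 0.5, -3.5]
finger_gap: 0.12
gripper_force: 39.0
```

Run:
```python
from h import *
to([-.0137,0,.1875])
s=grip(); cv2.imwrite("pics/scene2.png",cv2.resize(s["img"][170:350,250:470,::-1],None,fx=3,fy=3))
hsv=cv2.cvtColor(s["img"],cv2.COLOR_RGB2HSV).astype(int);Q=(s["P"]-O)@J*1000
H,S=hsv[...,0],hsv[...,1]
box=(Q[...,0]>-90)&(Q[...,0]<72)&(Q[...,2]>70)&(Q[...,2]<190)
for k,m in {"red":box&((H<4)|(H>174))&(S>150)&(abs(Q[...,1]-89)<15),"cover":box&(S<60)&(abs(Q[...,1])<76)&(hsv[...,2]>110)}.items():
    X=Q[m][:,[0,2]]
    for _ in range(4):
        c=np.median(X,0) if _==0 else X.mean(0)
        vt=np.linalg.svd(X-X.mean(0),full_matrices=False)[2]
        r=(X-X.mean(0))@vt[1]; X=X[abs(r)<max(2.5*r.std(),2)] if _<3 else X
    print(k,len(X),"angle",np.degrees(np.arctan(-vt[0][1]/vt[0][0])),"mean",X.mean(0),"sd",r.std())
```

```text
t 9.0333 tcp [0.5523 0.1171 0.1848] jig [-20.9   1.1 184.8] F [-6.8  0.5 -3.5] gap 0.12
tool shift mm [-1.1  7.1 -2.8]
tool axes in jig (cols)
 [[-0.004  1.    -0.016]
 [ 1.     0.004 -0.001]
 [-0.001 -0.016 -1.   ]]
grip 143 [ 26.8 118.   32.4] min [-9.1 91.3  7.6] max [ 37.  138.9  39.8]
tab 51 [  31.6 -175.1   73.2]
red 108 angle 38.17223230398583 mean [ 22.76875312 108.43749017] sd 2.1164752190286813
cover 2866 angle 32.054385404706295 mean [ 20.99282087 102.6063296 ] sd 2.024594230803741
```

View pics/scene2.png

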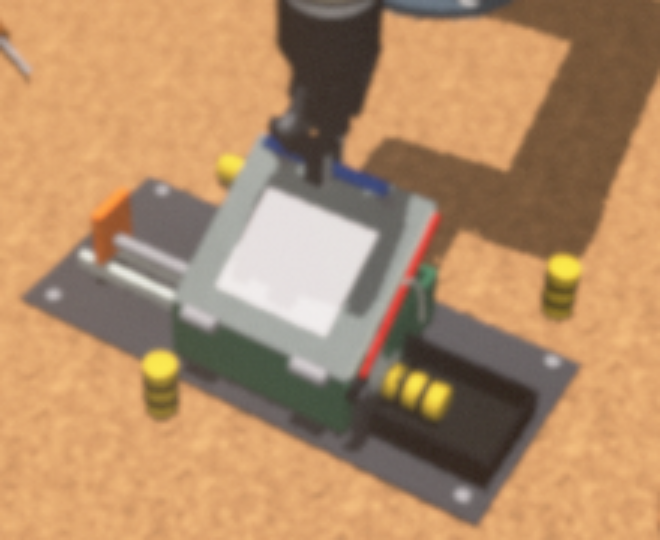

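The cover is raised to about 32–33°, just short of the pointer (red bar from (365,370) to (437,220)) at about 38°. The grip is in the tray at (415,393). I lift about 5° more and hold.

move_arm([
  [0, 0, 0, 0, 2, -1.5, 1],
  [0, 0, 0, 0, 4, -3, 1],
  [0, 0, 0, 0, 6, -4.5, 1],
  [0, 0, 0, 0, 8, -6, 1],
  [0, 0, 0, 0, 10, -7, 1],
  [0, 0, 0, 0, 10, -7, 1],
  [0, 0, 0, 0, 10, -7, 1],
  [0, 0, 0, 0, 10, -7, 1],
  [0, 0, 0, 0, 10, -7, 1],
])

```text
t: 9.83
tcp_pos: [0.5603, 0.1163, 0.1917]
tool_rot: [0.739, 0.674, -0.007, -0.007]
force: [-10.3, 0.6, 1.6]
finger_gap: 0.125
gripper_force: 39.3
```

```bash
cat >> h.py <<'E'
def angles():
  for n in("scene","side"):
    s=snap(n); hsv=cv2.cvtColor(s["img"],cv2.COLOR_RGB2HSV).astype(int);Q=(s["P"]-O)@J*1000
    H,S=hsv[...,0],hsv[...,1]
    box=(Q[...,0]>-90)&(Q[...,0]<68)&(Q[...,2]>72)&(Q[...,2]<190)
    for k,m in {"red":box&((H<4)|(H>174))&(S>150)&(abs(Q[...,1]-89)<15),"cover":box&(S<60)&(abs(Q[...,1])<76)&(hsv[...,2]>110)}.items():
        X=Q[m][:,[0,2]]
        if len(X)<20: print(n,k,len(X)); continue
        vx,vz,x0,z0=cv2.fitLine(X.astype(np.float32),cv2.DIST_HUBER,0,.01,.01).ravel()
        print(n,k,len(X),"angle %.1f"%np.degrees(np.arctan(-vz/vx)),"height over hinge line %.1f"%((z0-64)-(75-x0)*-vz/vx))
E
python3 - <<'E'
from h import *
to([-.0089,0,.190]); angles()
b=(readout.sense()["tcp_pos"]-O)@J*1000; print("kinematic angle",np.degrees(np.arctan2(b[2]-6-64,75-b[0]))-16.7)
E
```

```text
t 9.8333 tcp [0.5603 0.1163 0.1917] jig [-12.8   1.1 191.7] F [-10.3   0.6   1.6] gap 0.12
tool shift mm [-1.1  3.9  1.6]
tool axes in jig (cols)
 [[-0.004  1.    -0.02 ]
 [ 1.     0.004 -0.002]
 [-0.002 -0.02  -1.   ]]
scene red 130 angle 38.5 height over hinge line 3.4
scene cover 2876 angle 36.1 height over hinge line 5.2
side red 12
side cover 1188 angle 36.0 height over hinge line 6.9
kinematic angle 37.48288658312602
```

move_arm([
  [0, 0, 0, 0, 1.5, -1, 1],
  [0, 0, 0, 0, 3, -2, 1],
  [0, 0, 0, 0, 4.5, -2.5, 1],
  [0, 0, 0, 0, 4.5, -2.5, 1],
  [0, 0, 0, 0, 4.5, -2.5, 1],
  [0, 0, 0, 0, 4.5, -2.5, 1],
  [0, 0, 0, 0, 4.5, -2.5, 1],
  [0, 0, 0, 0, 4.5, -2.5, 1],
])

```text
t: 10.6
tcp_pos: [0.5637, 0.1159, 0.1941]
tool_rot: [0.739, 0.674, -0.008, -0.008]
force: [-12.8, 0.3, 3.9]
finger_gap: 0.121
gripper_force: 39.5
```

Run:
```python
from h import *
to([-.0089,0,.190]); angles(); grip()
```

```text
t 10.6 tcp [0.5637 0.1159 0.1941] jig [ -9.4   1.  194.1] F [-12.8   0.3   3.9] gap 0.12
tool shift mm [-1.   0.6  4.1]
tool axes in jig (cols)
 [[-0.004  1.    -0.023]
 [ 1.     0.004 -0.002]
 [-0.002 -0.023 -1.   ]]
scene red 130 angle 38.0 height over hinge line 4.5
scene cover 2872 angle 37.8 height over hinge line 5.2
side red 7
side cover 1120 angle 37.7 height over hinge line 7.0
grip 147 [ 26.9 118.9  32. ] min [-8.2 91.8  8.6] max [ 38.  138.9  38.3]
tab 59 [  34.3 -174.7   71.9]
```

```bash
python3 -c "
from station import order
print(order.sign_off())"
```

```text
the job is handed in; nothing more can be done
None
```

The job is handed in: the grip is ejected into the tray, the slide has sprung back, and the gripper is holding the cover at about 37.8° against the pointer's roughly 38° (camera measurements; sign-off returned no verdict).

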